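# Lay out the blood-grouping place

## Task

Lay out the blood-grouping place: shut the blue slide box and lay the packet of slides flat in the middle of its lid, lengthwise with the box. Take the three dropper bottles off the white tile and stand them upright on the table in a straight row behind it, parallel to the tile's far edge (the long edge away from the robot), with their centres 3 cm beyond that edge: the white bottle behind the middle of the tile, the blue-capped one 7 cm to its left and the yellow-capped one 7 cm to its right, as the robot sees it. Leave the red-stoppered vial standing where it is.

Things in the scene. Friction and masses are not known exactly. Their poses are not given: they have to be found in the camera images.
- tile: white grouping tile with red spots, fixed, 116 mm (x) by 300 mm (y) by 6 mm thick, on the table. Origin: centre of its underside. Its x axis points away from the robot to within 0.25 rad, so its far edge is at x = +58 mm, and its y axis points to the robot's left. A 0.28 m tall carton stands behind, its near corner at world (0.60, -0.05)
- slide_box: blue slide box, fixed to the table, with a hinged lid: base 85 mm (x) by 176 mm (y), 24 mm high; 36 mm high with the lid shut, whose top is flat. Origin: centre of its underside. The hinge runs along y at x = +45 mm, z = 25 mm; the front, with a small lip, is at x = -42 mm (lip to -47 mm)
- slide_box_lid (a joint): lid hinge, rad: 0 shut, 1.57 upright, 1.92 fully open, leaning back (starts 1.2 to 1.9). Stiff: the lid stays where it is left and moves under about 1 N at its free edge; press it down to shut. The free edge is 87 mm from the hinge; fully open it stands at x = +75 mm, z = 107 mm in the box's frame and the lid's outer back reaches x = +85 mm. It is 176 mm wide
- packet: white carton of glass slides with blue print, 52 mm (x) by 80 mm (y) by 24 mm high, 150 g, lying flat on the table. Origin: centre of its underside, z up
- bottle_white: all-white dropper bottle, round body 29 mm diameter up to 60 mm height, then a collar 21 mm diameter to 74 mm and a rubber teat 14 mm diameter to the top at 101 mm; 60 g. Starts upright on the white tile. Origin: centre of its underside, z up along the bottle
- bottle_blue: brown glass with a blue cap and teat and a blue label: dropper bottle, round body 29 mm diameter up to 60 mm height, then a collar 21 mm diameter to 74 mm and a rubber teat 14 mm diameter to the top at 101 mm; 60 g. Starts upright on the white tile. Origin: centre of its underside, z up along the bottle
- bottle_yellow: brown glass with a yellow cap and teat and a yellow label: dropper bottle, round body 29 mm diameter up to 60 mm height, then a collar 21 mm diameter to 74 mm and a rubber teat 14 mm diameter to the top at 101 mm; 60 g. Starts upright on the white tile. Origin: centre of its underside, z up along the bottle
- vial: bystander: clear vial with a red stopper, 21 mm diameter, 92 mm high, standing loose on the table. Origin: centre of its underside
Things that resemble listed ones, but are neither listed nor needed, are in the scene too. What is shaped like the bottle_white but green or purple is not meant.

How it is judged:
At the end, for the whole second after the job is handed in: Lid shut (< 0.06 rad); packet flat on it, within 15 mm of the middle, 0.2 rad of lengthwise. Bottles upright on the table, 30 +- 15 mm beyond the tile's far edge: white within 15 mm of its middle, blue-capped left and yellow-capped right of it, each 70 +- 15 mm from the white. All at rest (value of joint slide_box_lid below 0.06 rad and x of packet in the frame of slide_box between -0.015 and 0.015 m and y of packet in the frame of slide_box between -0.015 and 0.015 m and z of packet in the frame of slide_box between 0.03 and 0.042 m and angle between the y axis of packet and the y axis of slide_box, either way round below 0.2 rad and angle between each of packet, bottle_white, bottle_blue, bottle_yellow's own z axis and vertical below 0.1 rad and x of bottle_white in the frame of tile between 0.073 and 0.103 m and height (world z) of each of bottle_white, bottle_blue, bottle_yellow below 0.006 m and x of bottle_blue in the frame of tile between 0.073 and 0.103 m and x of bottle_yellow in the frame of tile between 0.073 and 0.103 m and y of bottle_white in the frame of tile between -0.015 and 0.015 m and horizontal distance between bottle_blue and bottle_white between 0.055 and 0.085 m and y of bottle_blue in the frame of tile above 0.03 m and horizontal distance between bottle_yellow and bottle_white between 0.055 and 0.085 m and y of bottle_yellow in the frame of tile below -0.03 m and linear speed of each of bottle_white, bottle_blue, bottle_yellow, packet below 0.01 m/s); the robot touches nothing.
It fails at once if the red-stoppered vial is knocked over or pushed more than 20 mm (distance of vial from where it was at the start of the episode above 0.02 m or angle between vial's own z axis and vertical above 0.3 rad).
It also fails if it takes over 120 s, if anything falls off the work surface, if the arm or the gripper's body presses on something with over 40 N, if the wrist force passes 120 N, or if a joint passes its speed limit or range.

## Robot

A 7-joint arm with a two-finger parallel gripper is mounted at the origin on the work surface; the furniture and walls round the work are solid. World frame = base frame: x ahead of the robot, y to its left, z up, the work surface at z = 0. Lengths are in m, angles in rad, forces in N, time in s.
With the tool pointing down it reaches from about 0.4 to 0.85 m from the base axis. Payload 4.5 kg.
Tool frame: the origin (TCP) lies midway between the tips of the shut fingers; the grasp point (between the pads) lies 19 mm behind it; z points along the fingers, y is the line along which they close (so a half turn about z gives the same grasp; the last joint's range is limited). The gripper opens to 88 mm and grips with 3 to 60 N. Pads are 18 mm wide; open, the fingers measure 123 mm over their backs; the gripper's body (75 mm by 187 mm) begins 45 mm behind the grasp point.
Start: joints at [1.238, 0.689, -0.195, 1.565, 0.157, 0.902, -0.215], TCP at [0.224, -0.583, 0.239] pointing down, gripper open.
Joint ranges: [-3.01, 3.01], [-0.46, 2.08], [-1.47, 1.51], [0.13, 2.56], [-1, 4.14], [0.04, 2.09], [-2.66, 2.66]. Speed limits (rad/s): [2.57, 2.57, 3.14, 3.14, 3.14, 3.14, 3.14].

## Interface

Orientations are given as a 3x3 rotation matrix whose columns are the frame's x, y, z axes.
In Python, from cell import ctrl gives the robot as it stands.
- The arm moves only by the tool move_arm, never from a script. Its arguments are lists of equal length, an entry for each row: "delta_rot": the turn, a rotation vector about the world's x, y, z in fractions of the full range, 1 being pi rad, a list of three; "translation": the shift along the world's x, y, z in a scale on which 1.0 is 0.6 m, a list of three; "fingers": the opening, from -1 (shut) to 1 (fully open). In form: {"delta_rot": [[wx, wy, wz], ...], "translation": [[x, y, z], ...], "fingers": [fingers, ...]}. A call has 1 to 10 rows; each row is the pose to reach, as a shift and turn from the pose commanded when the call began; what a row does not reach only later rows make up. A row lasts 1/8 s, in which the tool goes at most 62.5 mm and 10.7 degrees, less where a joint would pass 70% of its speed; a pose out of reach is approached as far as the arm can. Shift and turn numbers lie between -1 and 1, and a call with a number outside is refused. A call with a gripper value outside its range is refused whole. The fingers move at their own pace and stop on an object; "grip_force" is the grip in N (left out, the last holds). Time passes only in rows, so rows that repeat a pose let the fingers close. It gives the time, the measured TCP pose, the force, the opening and the grip force at its end, in the units of the state.
- ctrl.observe(): the state, without advancing time (a new reading comes with each control period).
- ctrl.capture(name): name is "side" or "top"; returns a dict with "image" (420x560x3 uint8, red, green, blue), "range_z" (420x560 float32, m along the optical axis (not along the pixel's ray), 0 where there is no reading), "fx", "fy", "cx", "cy" (pixels), "world_from_camera" (4x4, takes a point from camera to world coordinates). Camera axes: x right, y up, looking along -z (the intrinsics and any distortion apply to the point x, -y, -z); pixel columns grow to the right and rows downward; lengths in m; the calibration is good to about 2 mm. A picture is of the moment at which its call begins.
- ctrl.close_job(): hands the job in; it is judged then, once.
The state is a dict: "clock": time; "qpos": joint angles; "joint_vel": joint speeds; "joint_torque": joint torques, N m; "position": TCP position; "tool_rot": TCP orientation; "ft_force": force on the tool from outside, world axes, zero at the start; "moment": the same for the moment, N m; "gripper_width": opening from 0.0 (shut) to 1.0 (fully open); "finger_force": force on a finger pad.
Only numpy, scipy, OpenCV 4.12 (cv2) and the standard library are available. Lean on these libraries where they do the work, as an engineer would, in place of code of your own. Each camera call takes 0.05 s, during which the arm holds its last target. There are 200 camera calls.

## Working session

There is one attempt and no reset: what is moved stays moved. The work goes in short steps, Python scripts to look and compute and a tool call to move; the robot and the scene stay as the last step left them, time stands still between calls to the robot, and variables do not carry over. Pictures are saved under pics/ and viewed, at most 14 in all, crops included, and the job is handed in when it is done.

Besides the shell and the picture viewer there is one more tool, called after ">>>" as a command line: name --argument value ..., lists and objects as JSON in quotes. move_arm: Moves the arm, as the interface text tells. Its arguments: {"type":"object","properties":{"delta_rot":{"type":"array","items":{"type":"array","items":{"type":"number"}}},"translation":{"type":"array","items":{"type":"array","items":{"type":"number"}}},"fingers":{"type":"array","items":{"type":"number"}},"grip_force":{"type":"number"}},"required":["delta_rot","translation","fingers"]}

```bash
mkdir -p pics
cat > h.py <<'E'
import numpy as np, cv2
from cell import ctrl
def cap(n,save=None):
    c=ctrl.capture(n)
    if save: cv2.imwrite('pics/'+save,c['image'][:,:,::-1])
    z=c['range_z'].astype(float); v,u=np.mgrid[0:z.shape[0],0:z.shape[1]]
    P=np.stack([(u-c['cx'])/c['fx']*z,-(v-c['cy'])/c['fy']*z,-z,np.ones_like(z)],-1)
    W=(P@np.array(c['world_from_camera']).T)[...,:3]
    W[z<=0]=np.nan
    return c,W
E
python3 - <<'E'
from h import *
for n in ('top','side'):
    c,W=cap(n,n+'0.png'); print(n,{k:v for k,v in c.items() if k not in('image','range_z')})
    np.savez('%s0.npz'%n,im=c['image'],W=W)
print(ctrl.observe())
E
```

```text
top {'fx': 415.1255061515051, 'fy': 415.1255061515051, 'cx': 279.2874398169981, 'cy': 209.61347156090653, 'world_from_camera': array([[-0.13025245,  0.96654946, -0.22094443,  0.31365732],
       [-0.99147827, -0.12748656,  0.02679593, -0.07491164],
       [-0.00226786,  0.22255183,  0.97491822,  0.97041189],
       [ 0.        ,  0.        ,  0.        ,  1.        ]])}
side {'fx': 380.13691393556235, 'fy': 380.13691393556235, 'cx': 273.6190351789174, 'cy': 209.5256105552192, 'world_from_camera': array([[ 0.97159143, -0.12241192,  0.20254732,  0.70109293],
       [ 0.23576907,  0.57502195, -0.78343009, -0.76878777],
       [-0.02056798,  0.80892835,  0.58754734,  0.5359951 ],
       [ 0.        ,  0.        ,  0.        ,  1.        ]])}
{'clock': 0.1, 'qpos': array([ 1.23779946,  0.68989581, -0.19449795,  1.56619203,  0.15731183,
        0.90250174, -0.21511015]), 'joint_vel': array([ 0.00042552, -0.00254617, -0.00014953, -0.00278155, -0.0010919 ,
       -0.00025002, -0.00014617]), 'joint_torque': array([-3.02691631e-03, -5.28506041e+01, -1.27114981e+00, -1.53838581e+01,
       -5.24845335e-02,  2.02389172e-03, -3.52215537e-06]), 'position': array([ 0.22389328, -0.5829392 ,  0.23800515]), 'tool_rot': array([[ 9.33462697e-01,  3.58673804e-01, -7.04100544e-04],
       [ 3.58674468e-01, -9.33461590e-01,  1.44439376e-03],
       [-1.39184608e-04, -1.60083058e-03, -9.99998709e-01]]), 'ft_force': array([ 0.63375442, -0.00527633, -0.40314077]), 'moment': array([-0.06684999, -0.01916239, -0.01477042]), 'finger_force': 0.0, 'gripper_width': 1.003285513955941}
```

View pics/top0.png

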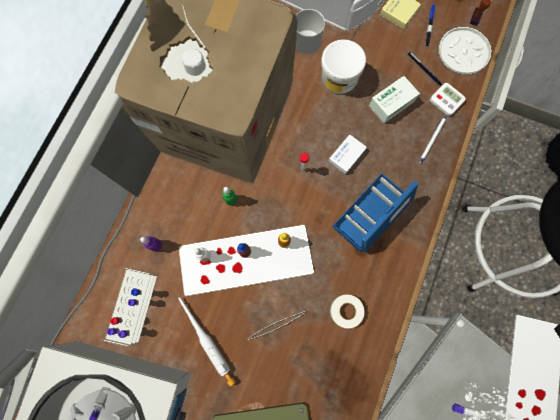

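View pics/side0.png

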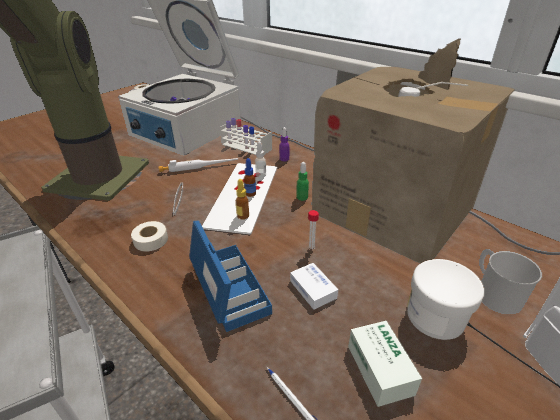

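The top view shows the tile at about (247,260), with the white bottle at (201,255), blue (242,249) and yellow (284,240). The box is at (375,215) with its lid open to the right, the packet is at (348,154), and the vial is at (305,160). The green bottle at (229,196) is a decoy. The side view agrees. Next I measure the positions.

Run:
```python
from h import *
d={n:np.load(n+'0.npz') for n in('top','side')}
def get(n):
    im=d[n]['im']; return cv2.cvtColor(im,cv2.COLOR_RGB2HSV).astype(int),d[n]['W']
def rect(p,t):
    r=cv2.minAreaRect((p[:,:2]*1000).astype(np.float32)); print(t,len(p),'rect',np.round(r[0],1),np.round(r[1],1),round(r[2],1),'z med %.4f'%np.median(p[:,2]), 'med',np.round(np.median(p,0),4)); return r
def comp(m):
    k,l,s,c=cv2.connectedComponentsWithStats(m.astype(np.uint8)); i=1+np.argmax(s[1:,4]); return l==i
def boxm(n,u0,u1,v0,v1):
    m=np.zeros((420,560),bool); m[v0:v1,u0:u1]=1; return m
R={'top':dict(tile=(170,325,215,305),packet=(325,372,130,180),box=(325,425,165,260),vial=(295,315,145,180),green=(215,245,180,212)),
'side':dict(tile=(200,285,150,240),packet=(285,345,255,315),box=(180,280,215,335),vial=(300,325,205,255),green=(292,315,160,205))}
B={'top':dict(white=(190,215,240,268),blue=(233,252,238,262),yellow=(275,295,228,252)),'side':dict(white=(253,270,150,182),blue=(240,260,155,198),yellow=(232,255,176,222))}
for n in R:
    h,W=get(n); z=W[...,2]; print('==',n)
    m=boxm(n,*R[n]['tile'])&(h[...,2]>140)&(h[...,1]<60)&(z<.016)&(z>-.004); r=rect(W[comp(m)],'tile')
    print(cv2.boxPoints(r).round(1).tolist())
    m=boxm(n,*R[n]['packet'])&(z>.017)&(z<.034); r=rect(W[comp(m)],'packet'); print(cv2.boxPoints(r).round(1).tolist())
    m=boxm(n,*R[n]['box'])&(h[...,0]>95)&(h[...,0]<125)&(h[...,1]>120)&(z>.003)
    p=W[m]; rect(p,'box all')
    for a in (.01,.02,.03,.05,.07,.09):
        q=p[(p[:,2]>a)&(p[:,2]<a+(.012 if a<.03 else .02))]
        if len(q)>10: r=rect(q,'box z>%.2f'%a); print(cv2.boxPoints(r).round(0).tolist())
    for k in('vial','green'):
        m=boxm(n,*R[n][k])&(z>.03)&(z<.13); rect(W[m],k); print(np.nanmax(z[m]))
    for k,b in B[n].items():
        m=boxm(n,*b)&(z>.02)&(z<.14); p=W[m]; rect(p,k); print(np.sort(p[:,2])[-5:].round(4))
        q=p[p[:,2]>p[:,2].max()-.03]; print('  top part',np.round((q[:,:2].max(0)+q[:,:2].min(0))/2,4),np.round(q.mean(0),4),np.ptp(q[:,:2],0).round(3))
h,W=get('top'); 
m=boxm('top',110,310,0,190)&(W[...,2]>.26)&(W[...,2]<.3); r=rect(W[comp(m)],'carton');print(cv2.boxPoints(r).round(1).tolist())
```

```text
== top
tile 5703 rect [426.3  -7.2] [120.  303.3] 2.2 z med 0.0062 med [ 0.4199 -0.0192  0.0062]
[[360.5, 142.10000610351562], [372.20001220703125, -161.0], [492.20001220703125, -156.39999389648438], [480.3999938964844, 146.6999969482422]]
packet 694 rect [ 647.3 -283.7] [52.4 81.4] 42.9 z med 0.0240 med [ 0.6458 -0.2829  0.024 ]
[[600.4000244140625, -271.70001220703125], [655.7999877929688, -331.29998779296875], [694.2000122070312, -295.6000061035156], [638.7000122070312, -236.0]]
box all 1450 rect [ 494.5 -317.3] [ 94.7 175.3] 39.1 z med 0.0507 med [ 0.4773 -0.315   0.0507]
box z>0.01 111 rect [ 499.1 -313.5] [ 81.3 175.9] 39.7 z med 0.0167 med [ 0.5355 -0.3277  0.0167]
[[412.0, -272.0], [524.0, -407.0], [587.0, -355.0], [474.0, -220.0]]
box z>0.02 108 rect [ 494.3 -317.1] [ 94.7 174.7] 39.1 z med 0.0236 med [ 0.5036 -0.2702  0.0236]
[[402.0, -279.0], [513.0, -415.0], [586.0, -355.0], [476.0, -219.0]]
box z>0.03 91 rect [ 457.9 -343.1] [  9.8 169.3] 36.5 z med 0.0430 med [ 0.4537 -0.3382  0.043 ]
[[404.0, -278.0], [504.0, -414.0], [512.0, -408.0], [412.0, -272.0]]
box z>0.05 82 rec
[... 3179 characters left out ...]
 0.0853 0.0854 0.0864]
  top part [0.4472 0.0382] [0.4485 0.0734 0.0695] [0.023 0.103]
blue 475 rect [445.  -14.1] [ 29.4 199.7] 7.7 z med 0.0590 med [ 0.4474 -0.0165  0.059 ]
[0.1066 0.1069 0.1073 0.1075 0.1085]
  top part [ 0.4493 -0.0568] [ 0.451  -0.0525  0.0911] [0.029 0.109]
yellow 529 rect [450.2 -64.3] [ 28.5 109.2] 6.5 z med 0.0522 med [ 0.4544 -0.1067  0.0522]
[0.1059 0.1065 0.1066 0.1067 0.1073]
  top part [ 0.4542 -0.1033] [ 0.4557 -0.1059  0.09  ] [0.02  0.017]
carton 16801 rect [771.7  12. ] [321.9 287.2] 74.8 z med 0.2810 med [ 0.7632 -0.0071  0.281 ]
[[590.7999877929688, -105.5999984741211], [867.9000244140625, -181.10000610351562], [952.5, 129.5], [675.4000244140625, 205.0]]
```

Units first: shifts go in shares of 0.6 m and turns go in shares of pi rad. So 221 mm / 600 = 0.3683, 217 mm / 600 = 0.3617, 18.4 degrees / 180 = 0.1022.

>>> move_arm --delta_rot '[[0, 0, 0.0556], [0, 0, 0.1022], [0, 0, 0.1022], [0, 0, 0.1022], [0, 0, 0.1022], [0, 0, 0.1022], [0, 0, 0.1022], [0, 0, 0.1022], [0, 0, 0.1022], [0, 0, 0.1022]]' --translation '[[0.0583, 0.0583, -0.01], [0.125, 0.1267, -0.025], [0.1917, 0.195, -0.0333], [0.2583, 0.2633, -0.0467], [0.325, 0.33, -0.0633], [0.3617, 0.3683, -0.0633], [0.3617, 0.3683, -0.0833], [0.3617, 0.3683, -0.1667], [0.3617, 0.3683, -0.25], [0.3617, 0.3683, -0.25]]' --fingers '[-1, -1, -1, -1, -1, -1, -1, -1, -1, -1]'

```text
clock: 1.35
position: [0.437, -0.3622, 0.0852]
tool_rot: [[0.774, 0.634, -0.008], [0.634, -0.774, 0.004], [-0.004, -0.008, -1.0]]
ft_force: [-0.1, 1.1, 0.5]
gripper_width: 0.002
finger_force: 0.0
```

To row units: 70 mm / 600 = 0.1167, 67 mm / 600 = 0.1117.

>>> move_arm --delta_rot '[[0, 0, 0], [0, 0, 0], [0, 0, 0], [0, 0, 0], [0, 0, 0], [0, 0, 0], [0, 0, 0], [0, 0, 0], [0, 0, 0], [0, 0, 0]]' --translation '[[0.0317, 0.0267, 0.005], [0.0483, 0.04, 0.0017], [0.065, 0.0533, -0.005], [0.08, 0.065, -0.0167], [0.0933, 0.0767, -0.0317], [0.105, 0.085, -0.05], [0.1117, 0.0917, -0.07], [0.1167, 0.095, -0.0883], [0.1167, 0.095, -0.0933], [0.1167, 0.095, -0.095]]' --fingers '[-1, -1, -1, -1, -1, -1, -1, -1, -1, -1]'

```text
clock: 2.6
position: [0.5107, -0.3052, 0.0357]
tool_rot: [[0.773, 0.635, -0.001], [0.635, -0.773, -0.001], [-0.001, 0.0, -1.0]]
ft_force: [-8.6, 4.8, 46.5]
gripper_width: 0.006
finger_force: 23.0
```

To row units: 136 mm / 600 = 0.2267, 120 mm / 600 = 0.2, -20.5 degrees / 180 = -0.1139.

>>> move_arm --delta_rot '[[0, 0, 0], [0, 0, 0], [0, 0, -0.0556], [0, 0, -0.1139], [0, 0, -0.1722], [0, 0, -0.2306], [0, 0, -0.2889], [0, 0, -0.3472], [0, 0, -0.4056], [0, 0, -0.4611]]' --translation '[[0, 0, 0.0833], [0, 0, 0.1667], [0.05, 0.0083, 0.2], [0.1, 0.0167, 0.2], [0.15, 0.025, 0.2], [0.2, 0.0333, 0.2], [0.2267, 0.0342, 0.2], [0.2267, 0.0342, 0.2], [0.2267, 0.0342, 0.2], [0.2267, 0.0342, 0.2]]' --fingers '[-1, -1, 1, 1, 1, 1, 1, 1, 1, 1]'

```text
clock: 3.85
position: [0.6468, -0.2843, 0.1505]
tool_rot: [[0.72, -0.693, -0.002], [-0.693, -0.72, 0.001], [-0.002, 0.001, -1.0]]
ft_force: [0.9, 0.3, -0.6]
gripper_width: 0.887
finger_force: 0.0
```

```bash
cat > lid.py <<'E'
from h import *
c,W=cap('side','side1.png')
import sys
p=W.reshape(-1,3); h=cv2.cvtColor(c['image'],cv2.COLOR_RGB2HSV).reshape(-1,3).astype(int)
m=(h[:,0]>95)&(h[:,0]<125)&(h[:,1]>120)&(abs(p[:,0]-.499)<.13)&(abs(p[:,1]+.314)<.13)&(p[:,2]>.028)&(p[:,2]<.06)
q=p[m]; r=cv2.minAreaRect((q[:,:2]*1000).astype(np.float32)); print(r, np.percentile(q[:,2],[2,50,98]).round(4))
A=np.c_[q[:,:2],np.ones(len(q))]; print('plane',np.linalg.lstsq(A,q[:,2],rcond=None)[0])
s=ctrl.observe(); print(s['position'],s['tool_rot'][:,1],s['ft_force'])
E
python3 lid.py
```

```text
((500.9189147949219, -313.7078857421875), (89.65027618408203, 175.09732055664062), 39.219974517822266) [0.0305 0.0362 0.038 ]
plane [-0.00513899  0.00304127  0.03958082]
[ 0.6468769  -0.28417915  0.15044744] [-6.96887936e-01 -7.17179687e-01  7.08091741e-04] [ 0.98037205 -0.15962593 -0.41852051]
```

View pics/side1.png

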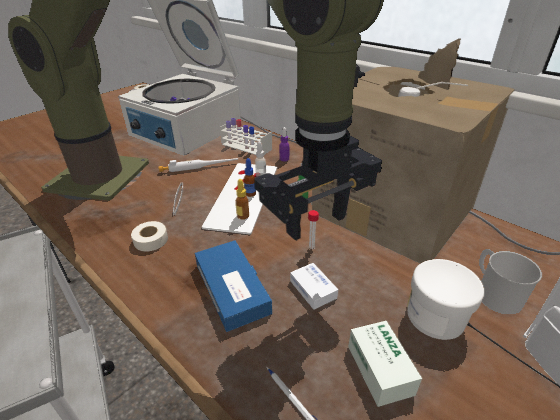

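The side view shows the lid shut at (232,285), with the packet at (313,285) under the gripper and the vial at (313,230) still standing. Next I grasp the packet.

To row units: -143 mm / 600 = -0.2383, -135 mm / 600 = -0.225, -3.5 degrees / 180 = -0.0194.

>>> move_arm --delta_rot '[[0, 0, -0.0194], [0, 0, -0.0194], [0, 0, -0.0194], [0, 0, -0.0194], [0, 0, -0.0194], [0, 0, -0.0194], [0, 0, -0.0194], [0, 0, -0.0194], [0, 0, -0.0194], [0, 0, -0.0194]]' --translation '[[0, 0, -0.0667], [0, 0, -0.1333], [0, 0, -0.1917], [0, 0, -0.225], [0, 0, -0.2383], [0, 0, -0.2383], [0, 0, -0.2383], [0, 0, -0.2383], [0, 0, -0.2383], [0, 0, -0.2383]]' --fingers '[1, 1, 1, 1, 1, -1, -1, -1, -1, -1]' --grip_force 25

```text
clock: 5.15
position: [0.6477, -0.2851, 0.0095]
tool_rot: [[0.681, -0.732, 0.001], [-0.732, -0.681, -0.0], [0.001, -0.0, -1.0]]
ft_force: [-0.2, 0.3, 4.0]
gripper_width: 0.593
finger_force: 25.0
```

To row units: -148 mm / 600 = -0.2467, -125 mm / 600 = -0.2083, -3.6 degrees / 180 = -0.02.

>>> move_arm --delta_rot '[[0, 0, 0], [0, 0, 0], [0, 0, -0.0111], [0, 0, -0.02], [0, 0, -0.02], [0, 0, -0.02], [0, 0, -0.02], [0, 0, -0.02], [0, 0, -0.02], [0, 0, -0.02]]' --translation '[[0, 0, 0.0667], [0, 0, 0.1333], [-0.0667, -0.0133, 0.15], [-0.1417, -0.03, 0.15], [-0.2083, -0.0433, 0.15], [-0.2467, -0.05, 0.15], [-0.2467, -0.05, 0.125], [-0.2467, -0.05, 0.0917], [-0.2467, -0.05, 0.07], [-0.2467, -0.05, 0.0617]]' --fingers '[-1, -1, -1, -1, -1, -1, -1, -1, -1, -1]'

```text
clock: 6.4
position: [0.4996, -0.3138, 0.0451]
tool_rot: [[0.635, -0.773, -0.001], [-0.773, -0.635, 0.002], [-0.002, -0.0, -1.0]]
ft_force: [-3.8, 5.6, 28.7]
gripper_width: 0.587
finger_force: 25.0
```

To row units: 140 mm / 600 = 0.2333, 90 mm / 600 = 0.15.

>>> move_arm --delta_rot '[[0, 0, 0], [0, 0, 0], [0, 0, 0], [0, 0, 0], [0, 0, 0], [0, 0, 0], [0, 0, 0]]' --translation '[[0, 0, 0], [0, 0, 0], [0, 0, 0], [0, 0, 0], [0, 0, 0.0667], [0, 0, 0.15], [0, 0, 0.2333]]' --fingers '[-1, 0.6, 0.6, 0.6, 0.8, 0.8, 0.8]'

```text
clock: 7.28
position: [0.4989, -0.3149, 0.1871]
tool_rot: [[0.633, -0.774, -0.0], [-0.774, -0.633, 0.0], [-0.0, 0.0, -1.0]]
ft_force: [0.0, -0.8, -0.5]
gripper_width: 0.898
finger_force: 0.0
```

To row units: 305.5 mm / 600 = 0.5092, 295 mm / 600 = 0.4917, 52.9 degrees / 180 = 0.2939.

>>> move_arm --delta_rot '[[0, 0, 0.0444], [0, 0, 0.1], [0, 0, 0.1556], [0, 0, 0.2111], [0, 0, 0.2667], [0, 0, 0.2939], [0, 0, 0.2939], [0, 0, 0.2939]]' --translation '[[-0.0133, 0.0667, 0], [-0.03, 0.1583, 0], [-0.0467, 0.25, 0], [-0.0633, 0.3417, 0], [-0.08, 0.4333, 0], [-0.0917, 0.4917, 0], [-0.0917, 0.5092, 0], [-0.0917, 0.5092, 0]]' --fingers '[0.5, 0.5, 0.5, 0.5, 0.5, 0.5, 0.5, 0.5]'

```text
clock: 8.28
position: [0.4448, -0.0098, 0.1859]
tool_rot: [[0.999, 0.038, 0.001], [0.038, -0.999, -0.001], [0.001, 0.001, -1.0]]
ft_force: [0.5, -1.1, -0.7]
gripper_width: 0.747
finger_force: 0.0
```

Run:
```python
from h import *
for n in('top','side'):
    c,W=cap(n,n+'2.png')
    p=W.reshape(-1,3); m=(p[:,2]>.052)&(p[:,2]<.07)&(abs(p[:,0]-.499)<.09)&(abs(p[:,1]+.315)<.09)
    q=p[m]; print(n,cv2.minAreaRect((q[:,:2]*1000).astype(np.float32)),np.median(q[:,2]))
    m=(p[:,2]>.04)&(p[:,2]<.112)&(abs(p[:,0]-.444)<.03)&(abs(p[:,1]+.009)<.03); q=p[m]
    for lo in (.04,.067,.085):
        k=q[(q[:,2]>lo)&(q[:,2]<lo+.02)]
        if len(k): print(lo,len(k),k.min(0).round(4),k.max(0).round(4))
s=ctrl.observe();print(s['position'],s['tool_rot'][:,1],s['qpos'])
```

```text
top ((499.46258544921875, -313.5793151855469), (51.96875, 81.45625305175781), 39.46078109741211) 0.0599364518182981
0.04 31 [ 0.4297 -0.0233  0.0407] [ 0.4504 -0.0093  0.0596]
0.067 10 [ 0.4355 -0.019   0.0707] [ 0.4452 -0.0139  0.0803]
side ((498.40289306640625, -314.19549560546875), (52.00803756713867, 82.24030303955078), 39.84211349487305) 0.06014379086796054
0.04 96 [ 0.4294 -0.0252  0.0402] [ 0.4591 -0.0041  0.0597]
0.067 63 [ 0.4345 -0.0207  0.0676] [ 0.4544 -0.0033  0.0867]
0.085 41 [ 0.4402 -0.0163  0.0854] [ 0.4503 -0.0048  0.1049]
[ 0.44470457 -0.01118106  0.18579766] [ 0.03526131 -0.99937734  0.00125771] [-0.10300946  0.55833982  0.03612174  2.15386931 -0.0428901   0.42943324
 -1.56890789]
```

View pics/side2.png

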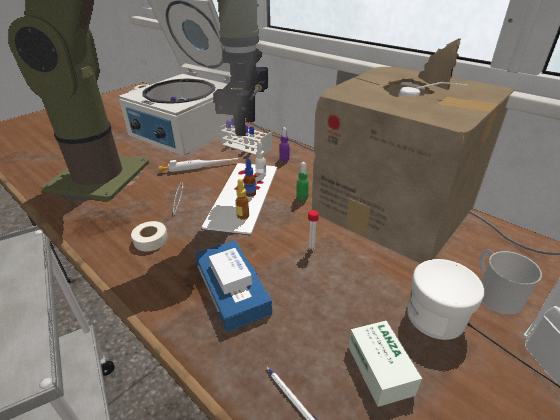

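The packet lies flat and centred on the lid at (230,270). The gripper is above the blue bottle at (250,175). Next I descend and grasp it.

To row units: -136 mm / 600 = -0.2267, -130 mm / 600 = -0.2167.

>>> move_arm --delta_rot '[[0, 0, 0], [0, 0, 0], [0, 0, 0], [0, 0, 0], [0, 0, 0], [0, 0, 0], [0, 0, 0], [0, 0, 0], [0, 0, 0]]' --translation '[[0, -0.0033, -0.0667], [0, -0.0033, -0.1333], [0, -0.0033, -0.1917], [0, -0.0033, -0.2167], [0, -0.0033, -0.2267], [0, -0.0033, -0.2267], [0, -0.0033, -0.2267], [0, -0.0033, -0.2267], [0, -0.0033, -0.2267]]' --fingers '[0.5, 0.5, 0.5, 0.5, 0.5, -1, -1, -1, -1]' --grip_force 15

```text
clock: 9.5
position: [0.4445, -0.0113, 0.0502]
tool_rot: [[0.999, 0.039, 0.001], [0.039, -0.999, 0.0], [0.001, 0.0, -1.0]]
ft_force: [-0.2, 0.7, -0.7]
gripper_width: 0.326
finger_force: 15.0
```

To row units: 90 mm / 600 = 0.15, 80 mm / 600 = 0.1333.

>>> move_arm --delta_rot '[[0, 0, 0], [0, 0, 0], [0, 0, 0], [0, 0, 0], [0, 0, 0], [0, 0, 0], [0, 0, 0], [0, 0, 0], [0, 0, 0], [0, 0, 0]]' --translation '[[0, 0, 0.05], [0, 0, 0.1083], [0.05, 0, 0.15], [0.1, 0.0417, 0.15], [0.11, 0.1, 0.15], [0.11, 0.13, 0.1333], [0.11, 0.13, 0.075], [0.11, 0.13, 0.03], [0.11, 0.13, 0.005], [0.11, 0.13, -0.0083]]' --fingers '[-1, -1, -1, -1, -1, -1, -1, -1, -1, -1]'

```text
clock: 10.75
position: [0.5094, 0.066, 0.0439]
tool_rot: [[0.999, 0.038, -0.002], [0.038, -0.999, -0.001], [-0.002, 0.001, -1.0]]
ft_force: [0.0, 1.5, 12.9]
gripper_width: 0.32
finger_force: 15.1
```

>>> move_arm --delta_rot '[[0, 0, 0], [0, 0, 0], [0, 0, 0], [0, 0, 0], [0, 0, 0], [0, 0, 0], [0, 0, 0], [0, 0, 0], [0, 0, 0], [0, 0, 0]]' --translation '[[0, 0, 0], [0, 0, 0], [0, 0, 0], [0, 0, 0], [0, 0, 0.0417], [0, 0, 0.1167], [0, 0, 0.1833], [-0.05, 0.0117, 0.1833], [-0.1067, 0.0242, 0.1833], [-0.1067, 0.0242, 0.1833]]' --fingers '[-1, 0.1, 0.1, 0.1, 0.1, 0.1, 0.1, 0.3, 0.5, 0.5]'

```text
clock: 12.0
position: [0.4432, 0.0814, 0.155]
tool_rot: [[0.999, 0.041, -0.003], [0.041, -0.999, -0.0], [-0.003, 0.0, -1.0]]
ft_force: [0.0, 0.9, 0.8]
gripper_width: 0.753
finger_force: 0.0
```

```bash
cat > chk.py <<'E'
from h import *
import sys
c,W=cap('side',sys.argv[1]); p=W.reshape(-1,3)
T=np.array([.425,-.006]);a=np.radians(2.2);R=np.array([[np.cos(a),-np.sin(a)],[np.sin(a),np.cos(a)]])
for s in sys.argv[2:]:
    x,y,z0=map(float,s.split(','))
    m=(p[:,2]>z0+.025)&(p[:,2]<z0+.055)&(np.hypot(p[:,0]-x,p[:,1]-y)<.028); k=p[m]
    ctr=np.array([(k[:,0].min()+k[:,0].max())/2,k[:,1].min()+.0145])
    m2=(p[:,2]>z0+.08)&(p[:,2]<z0+.11)&(np.hypot(p[:,0]-x,p[:,1]-y)<.028); t=p[m2]
    print(s,len(k),'ctr',ctr.round(4),'wid',np.ptp(k[:,0]).round(4),'tile',((ctr-T)@R).round(4),'teat x',(t[:,0].min().round(4),t[:,0].max().round(4),t[:,2].max().round(4)) if len(t) else None)
s=ctrl.observe();print(s['clock'],s['position'])
E
python3 chk.py side3.png .446,.0815,.006 .510,.067,0
```

```text
.446,.0815,.006 117 ctr [0.4479 0.0834] wid 0.0271 tile [0.0263 0.0885] teat x (np.float64(0.4413), np.float64(0.4524), np.float64(0.1066))
.510,.067,0 125 ctr [0.5109 0.0645] wid 0.0276 tile [0.0885 0.0671] teat x (np.float64(0.5057), np.float64(0.5162), np.float64(0.1009))
12.05 [0.44552674 0.08126284 0.15505909]
```

To row units: -105 mm / 600 = -0.175, -99 mm / 600 = -0.165.

>>> move_arm --delta_rot '[[0, 0, 0], [0, 0, 0], [0, 0, 0], [0, 0, 0], [0, 0, 0], [0, 0, 0], [0, 0, 0], [0, 0, 0]]' --translation '[[0.0017, 0.0017, -0.0667], [0.0017, 0.0017, -0.1333], [0.0017, 0.0017, -0.165], [0.0017, 0.0017, -0.175], [0.0017, 0.0017, -0.175], [0.0017, 0.0017, -0.175], [0.0017, 0.0017, -0.175], [0.0017, 0.0017, -0.175]]' --fingers '[0.5, 0.5, 0.5, 0.5, -1, -1, -1, -1]'

```text
clock: 13.05
position: [0.4475, 0.0822, 0.0502]
tool_rot: [[0.999, 0.039, 0.001], [0.039, -0.999, 0.0], [0.001, -0.0, -1.0]]
ft_force: [0.1, 0.2, 0.5]
gripper_width: 0.32
finger_force: 14.6
```

To row units: 110 mm / 600 = 0.1833, 100 mm / 600 = 0.1667.

>>> move_arm --delta_rot '[[0, 0, 0], [0, 0, 0], [0, 0, 0], [0, 0, 0], [0, 0, 0], [0, 0, 0], [0, 0, 0], [0, 0, 0], [0, 0, 0], [0, 0, 0]]' --translation '[[0, 0, 0.0667], [0, 0, 0.1333], [0, -0.05, 0.1833], [0.0167, -0.1083, 0.1833], [0.0583, -0.1417, 0.1833], [0.11, -0.1417, 0.1667], [0.11, -0.1417, 0.1], [0.11, -0.1417, 0.04], [0.11, -0.1417, 0.0067], [0.11, -0.1417, -0.0083]]' --fingers '[-1, -1, -1, -1, -1, -1, -1, -1, -1, -1]'

```text
clock: 14.3
position: [0.5124, -0.0029, 0.0438]
tool_rot: [[0.999, 0.039, -0.002], [0.039, -0.999, -0.0], [-0.002, 0.0, -1.0]]
ft_force: [-1.0, 4.2, 17.4]
gripper_width: 0.323
finger_force: 15.3
```

To row units: 110 mm / 600 = 0.1833, -97.5 mm / 600 = -0.1625.

>>> move_arm --delta_rot '[[0, 0, 0], [0, 0, 0], [0, 0, 0], [0, 0, 0], [0, 0, 0], [0, 0, 0], [0, 0, 0], [0, 0, 0], [0, 0, 0], [0, 0, 0]]' --translation '[[0, 0, 0], [0, 0, 0], [0, 0, 0], [0, 0, 0], [0, 0, 0.05], [0, 0, 0.125], [0, -0.0167, 0.1833], [-0.05, -0.0833, 0.1833], [-0.0967, -0.1625, 0.1833], [-0.0967, -0.1625, 0.1833]]' --fingers '[-1, 0.0, 0.0, 0.0, 0.0, 0.0, 0.0, 0.3, 0.5, 0.5]'

```text
clock: 15.55
position: [0.4521, -0.1049, 0.1551]
tool_rot: [[1.0, 0.03, -0.003], [0.03, -1.0, -0.002], [-0.003, 0.002, -1.0]]
ft_force: [-0.5, -0.7, -0.5]
gripper_width: 0.751
finger_force: 0.0
```

```bash
python3 chk.py side4.png .454,-.102,.006 .513,-.0027,0 .510,.067,0
```

```text
.454,-.102,.006 162 ctr [ 0.4549 -0.1039] wid 0.028 tile [ 0.0262 -0.099 ] teat x (np.float64(0.4479), np.float64(0.4614), np.float64(0.1073))
.513,-.0027,0 136 ctr [ 0.5127 -0.004 ] wid 0.0273 tile [ 0.0877 -0.0013] teat x (np.float64(0.5068), np.float64(0.5184), np.float64(0.1016))
.510,.067,0 87 ctr [0.5139 0.0665] wid 0.02 tile [0.0916 0.0691] teat x (np.float64(0.5061), np.float64(0.5162), np.float64(0.1012))
15.6 [ 0.45414991 -0.10230597  0.15506634]
```

View pics/side4.png

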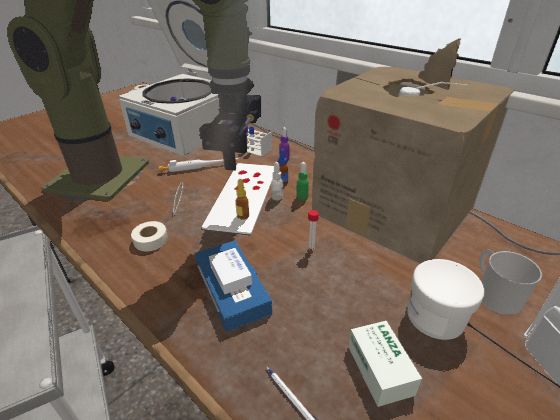

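The side view shows the white bottle at (277,185) and the blue one at (284,172), both standing behind the tile. Yellow at (242,200) is next.

To row units: -105 mm / 600 = -0.175, -99 mm / 600 = -0.165.

>>> move_arm --delta_rot '[[0, 0, 0], [0, 0, 0], [0, 0, 0], [0, 0, 0], [0, 0, 0], [0, 0, 0], [0, 0, 0], [0, 0, 0]]' --translation '[[0, -0.0033, -0.0667], [0, -0.0033, -0.1333], [0, -0.0033, -0.165], [0, -0.0033, -0.175], [0, -0.0033, -0.175], [0, -0.0033, -0.175], [0, -0.0033, -0.175], [0, -0.0033, -0.175]]' --fingers '[0.5, 0.5, 0.5, 0.5, -1, -1, -1, -1]'

```text
clock: 16.6
position: [0.4555, -0.1025, 0.0502]
tool_rot: [[0.999, 0.039, 0.001], [0.039, -0.999, -0.0], [0.001, 0.0, -1.0]]
ft_force: [0.1, -0.2, -0.1]
gripper_width: 0.322
finger_force: 7.8
```

To row units: 90 mm / 600 = 0.15, 80 mm / 600 = 0.1333.

>>> move_arm --delta_rot '[[0, 0, 0], [0, 0, 0], [0, 0, 0], [0, 0, 0], [0, 0, 0], [0, 0, 0], [0, 0, 0], [0, 0, 0], [0, 0, 0]]' --translation '[[0, 0, 0], [0, 0, 0.0667], [0, 0, 0.1333], [0.05, 0.0167, 0.15], [0.1017, 0.0483, 0.1333], [0.1017, 0.0483, 0.0833], [0.1017, 0.0483, 0.0333], [0.1017, 0.0483, 0.005], [0.1017, 0.0483, -0.0083]]' --fingers '[-1, -1, -1, -1, -1, -1, -1, -1, -1]'

```text
clock: 17.73
position: [0.5157, -0.0735, 0.044]
tool_rot: [[0.999, 0.038, -0.001], [0.038, -0.999, 0.0], [-0.001, -0.0, -1.0]]
ft_force: [-0.6, 4.0, 18.3]
gripper_width: 0.318
finger_force: 15.1
```

To row units: 150 mm / 600 = 0.25, 125 mm / 600 = 0.2083.

>>> move_arm --delta_rot '[[0, 0, 0], [0, 0, 0], [0, 0, 0], [0, 0, 0], [0, 0, 0], [0, 0, 0], [0, 0, 0], [0, 0, 0], [0, 0, 0], [0, 0, 0]]' --translation '[[0, 0, 0], [0, 0, 0], [0, 0, 0], [0, 0, 0], [0, 0, 0.05], [0, 0, 0.125], [0, 0, 0.2083], [-0.0833, -0.0333, 0.25], [-0.1667, -0.0667, 0.25], [-0.1667, -0.0667, 0.25]]' --fingers '[-1, 0.0, 0.0, 0.0, 0.0, 0.0, 0.0, 0.0, 0.0, 0.0]'

```text
clock: 18.98
position: [0.4112, -0.115, 0.1952]
tool_rot: [[0.999, 0.034, -0.005], [0.034, -0.999, -0.001], [-0.005, 0.0, -1.0]]
ft_force: [0.5, 1.0, -0.5]
gripper_width: 0.504
finger_force: 0.0
```

```bash
python3 chk.py side5.png .516,-.073,0 .513,-.0027,0 .510,.067,0; python3 -c "
from h import *; cap('top','top5.png')"
```

```text
.516,-.073,0 152 ctr [ 0.516  -0.0756] wid 0.0269 tile [ 0.0882 -0.073 ] teat x (np.float64(0.5112), np.float64(0.5218), np.float64(0.1027))
.513,-.0027,0 101 ctr [ 0.5153 -0.0027] wid 0.0224 tile [ 0.0903 -0.0002] teat x (np.float64(0.5071), np.float64(0.5186), np.float64(0.102))
.510,.067,0 87 ctr [0.5139 0.0663] wid 0.0205 tile [0.0916 0.0689] teat x (np.float64(0.5053), np.float64(0.5167), np.float64(0.1018))
19.025 [ 0.41468682 -0.11415868  0.19521243]
```

View pics/side5.png

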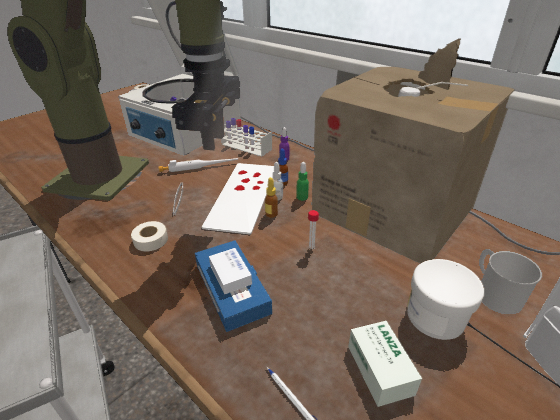

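View pics/top5.png

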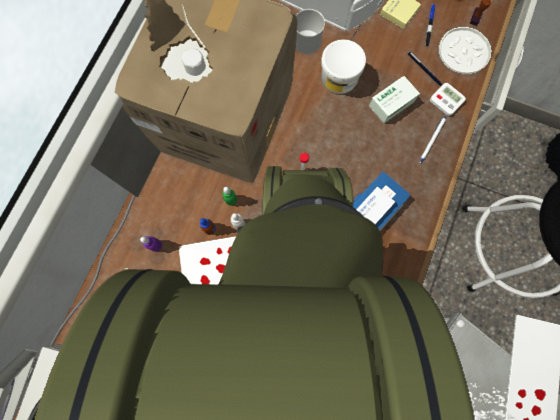

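The side view shows all three bottles upright in a row behind the tile, at (271,200), (278,185) and (284,172), and the measured positions are within 4 mm of target. The packet sits on the shut lid and the vial at (305,158) in the top view hasn't moved. The gripper is clear of everything, so I'm handing in.

```bash
python3 -c "
from cell import ctrl; print(ctrl.close_job())"
```

```text
the job is handed in; nothing more can be done
None
```

I handed the job in at about 19 s, though no pass/fail result came back: by camera, the slide box is shut with the packet flat and centred on its lid, the three bottles stand behind the tile within about 4 mm of target, and the vial was not touched.

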